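# Seat an eyepiece in a three-point inspection nest

### The job

Stand the loose black-and-white eyepiece upright, as it stands now, on the round mark in the aluminium nest, in front of the sliding clamp. Then push the clamp by its black handle until its spring tip has nudged the eyepiece against the flat pads of both stop screws and holds it there, touching all three, and let go. It is an optical part: press gently, feeling for the moment when it is home (never more than about 10 N on the eyepiece), and leave the dropper bottle, the jar and the dish alone.

Things in the scene. Friction and masses are not known exactly. Their poses are not given: they have to be found in the camera images.
- eyepiece_mid (a point): Centre (half-way up, on the axis) of the loose eyepiece: an upright round part, black lower body 34 mm across with a narrower white and black top, 48 mm tall overall, 90 g, standing on its wide black end. Its z axis points up along the axis. Grasp it by the black body, across any diameter, from above.
- eyepiece: The same eyepiece; origin at the middle of its underside, 24 mm below its centre.
- nest: The nest: aluminium plate 230x130x14 mm fixed on the bench; origin at the middle of its underside, z up, x along its length from the clamp to the stops (away from the robot, within 25 degrees), y to its left. The eyepiece's final place has its axis between x = +37 and +60 mm and within 12 mm of y = 0, depending on the stop screws, which are not measured.
- bay (a point): The middle of the round mark (a thin dark ring, 40 mm across) on the plate's top, 24 mm to the +x side of the nest's origin, 14 mm above the bench: put the eyepiece down here. It is clear of the stops and of the drawn-back clamp; nothing round it within 45 mm is higher than 21 mm above the plate.
- left_stop: Dark bracket, 16x18x21 mm, on the plate's +y side; origin at its underside, on the plate top, 35 mm along the 45 degree diagonal from nest point (x +60, y 0) mm. Its brass stop screw ends in a flat steel pad, 25 mm wide, 5 to 19 mm above the plate, facing along the bracket's -x. The face is 18 to 34 mm from the origin, locked at a new, unmeasured setting each time: find by touch.
- right_stop: Dark bracket, 16x18x21 mm, on the plate's -y side; origin at its underside, on the plate top, 35 mm along the 45 degree diagonal from nest point (x +60, y 0) mm. Its brass stop screw ends in a flat steel pad, 25 mm wide, 5 to 19 mm above the plate, facing along the bracket's -x. The face is 18 to 34 mm from the origin, locked at a new, unmeasured setting each time: find by touch.
- clamp_grip (a point): Grip point of the clamp's handle: an upright black block, 14 mm long (nest x), 18 mm wide (nest y), from 16 to 58 mm above the plate; the point is on its axis, 40 mm above the plate's top, and moves with the slide. Pinch it across its width and push along nest +x. The flat steel tip (34 mm wide, 5 to 19 mm above the plate) has its face 49 mm ahead of this point.
- clamp (a joint): Push of the clamp along nest +x from fully back, 0 to 0.066 m; starts at 0 to 0.008. Drag about 4 N; stays where left. Its tip is sprung: 15 N per mm, 3 mm at most. While it shoves the eyepiece along, the force is 1 to 2 N above the drag; once home it climbs steeply, up to 15 N per mm of push. 2 to 7 N above the drag is right; on letting go the drag keeps up to 4 N of it.
- tip: The clamp's sprung steel tip. Its origin lies on the plate's top, 64 mm to the +x side of the handle's axis and 15 mm ahead of the tip's flat front face.
- dropper_bottle: Bystander: slim brown dropper bottle with a black rubber top, 37 mm across, 102 mm tall, origin under its middle.
- jar: Bystander: small brown jar with a white cap, 32 mm across, 59 mm tall, origin under its middle.
- dish: Bystander: clear round dish with a lid, 68 mm across, 15 mm tall, origin under its middle.
Mind the look-alikes: they are no part of the job. What is shaped like the eyepiece but turquoise or yellow is not meant.

How it is judged:
By the outcome, as a careful person would: the job done as asked, in the order asked, and still so for the second after the job is handed in, with the robot touching nothing.
It also fails if it takes over 64 s, if anything falls off the work surface, if the arm or the gripper's body presses on something with over 40 N, if the wrist force passes 120 N, or if a joint passes its speed limit or range.

### The arm

A 6-joint arm with a two-finger parallel gripper is mounted at the origin on a cart in front of the work surface, level with it; the furniture and walls round the work are solid. World frame = base frame: x ahead of the robot, y to its left, z up, the work surface at z = 0. Lengths are in m, angles in rad, forces in N, time in s.
With the tool pointing down it reaches from about 0.275 to 0.725 m from the base axis. Payload 15.9 kg.
Tool frame: the origin (TCP) lies at the very end of the fingers, on their centre line; the grasp point (between the pads) lies 19 mm behind it (tcp_to_grasp is the distance from the TCP to the grasp point, in m); z points along the fingers, y is the direction in which the jaws open and shut (so a half turn about z gives the same grasp; the last joint's range is limited). The gripper opens to 85 mm and grips with 20 to 120 N. Pads are 22 mm wide; open, the fingers measure 114 mm over their backs; the gripper's body (76 mm by 85 mm) begins 54 mm behind the grasp point. The pads swing forward as they close: fully open they stand 13 mm farther back than shut.
Start: joints at [1.122, 0.213, -0.034, 1.323, 0, 1.571], TCP at [0.217, 0.45, 0.231] pointing down, gripper open.
Joint ranges: [-2.98, 2.98], [-0.74, 1.72], [-1.14, 1.35], [-2.1, 2.04], [-1.57, 1.44], [-3.14, 3.14]. Speed limits (rad/s): [1.89, 1.89, 2.39, 2.57, 3.14, 3.14].

### API

Orientations are given as a rotation vector (axis times angle).
In Python, from plant import get_state, snapshot, get_calibration, job_done, look_for, tip_of, tcp_to_grasp gives the robot as it stands.
- The arm moves only by the shell command python3 -m jog 'ROWS'. ROWS is JSON, a list of rows, each an object of numbers: "gripper": the opening, from -1 (shut) to 1 (fully open); "x", "y", "z": the shift along the tool's x, y, z in mm; "turn": the turn about the tool's z in rad. A call has 1 to 10 rows; each row shifts and turns the commanded pose from where the row before left it, along the tool's axes as they then stand; what a row does not reach is not made up. A row lasts 1/8 s, in which the tool goes at most 62.5 mm and 10.7 degrees, less where a joint would pass 70% of its speed; a pose out of reach is approached as far as the arm can. A call is refused whole if a number of a shift passes 62.5 or a number of a turn 0.188, either way. A call with a gripper value outside its range is refused whole. The fingers move at their own pace and stop on an object; the grip force is fixed at half the most. Time passes only in rows, so rows that do not move let the fingers close. It gives the time, the measured TCP pose, the force and the opening at its end, in the units of the state.
- get_state(): the state, without advancing time (a new reading comes with each control period).
- snapshot(name): name is "side" or "top"; returns the picture (480x640x3 uint8, red, green, blue); there is no depth.
- get_calibration(name): a dict with "mtx" (3x3 intrinsics, pixels), "R" (3x3) and "t" (3): a world point X has camera coordinates R X + t. Camera axes: x right, y down, z forward; pixel columns grow to the right and rows downward; lengths in m; the calibration is good to about 2 mm. A picture is of the moment at which its call begins. get_calibration takes no time and is no camera call.
- job_done(): hands the job in, once; it reports no verdict.
Trained networks look in the newest picture that a camera, given by its name, has taken for a name from the list of things; names that differ only in an ending like _2 or _b are one class to them, and where a whole thing is asked for, a point or a joint stands for the part that bears it (a point fixed in the world has none). Each returns a list of dicts, best first, with "confidence" (0 to 1); they miss things now and then, are a little off and sometimes report something else, mostly with a low value. They report only what shows in the picture. A call takes as long as a camera call. They do not tell look-alikes from the thing itself.
- look_for(camera, thing): "rect" ([centre column, centre row, width, height] in pixels, round what is visible of it).
- tip_of(camera, thing): "at" ([row, column] in pixels: a listed point, or the origin of a listed thing).
The state is a dict: "time_s": time; "joint_positions": joint angles; "dq": joint speeds; "effort": joint torques, N m; "tool_pos": TCP position; "tool_rot": TCP orientation; "force": force on the tool from outside, world axes, zero at the start; "wrist_torque": the same for the moment, N m; "gripper_width": opening from 0.0 (shut) to 1.0 (fully open).
Only numpy, scipy, OpenCV 4.12 (cv2) and the standard library are available. Lean on these libraries where they do the work, as an engineer would, in place of code of your own. Each camera call takes 0.05 s, during which the arm holds its last target. There are 200 camera calls.

## Working session

There is one attempt and no reset: what is moved stays moved. The work goes in short steps, Python scripts to look and compute and a shell command to move; the robot and the scene stay as the last step left them, time stands still between calls to the robot, and variables do not carry over. Pictures are saved under pics/ and viewed, about 8 in all and at most 12, crops included, and the job is handed in when it is done.

```bash
mkdir -p pics; cat > h.py <<'E'
import numpy as np, cv2
from plant import *
def shot(n,f=None):
    im=snapshot(n)
    if f: cv2.imwrite(f,im[:,:,::-1])
    return im
def ray(n,px):
    c=get_calibration(n);K,R,t=[np.array(c[k]) for k in("mtx","R","t")]
    d=R.T@np.linalg.solve(K,[px[0],px[1],1.]);return -R.T@t,d/np.linalg.norm(d)
def onz(n,px,z):
    o,d=ray(n,px);return o+d*(z-o[2])/d[2]
def tri(p):
    A=np.zeros((3,3));b=np.zeros(3)
    for n,px in p:
        o,d=ray(n,px);M=np.eye(3)-np.outer(d,d);A+=M;b+=M@o
    return np.linalg.solve(A,b)
def proj(n,X):
    c=get_calibration(n);v=np.array(c["mtx"])@(np.array(c["R"])@X+c["t"]);return v[:2]/v[2]
E
python3 - <<'E'
from h import *
print(get_state())
for n in("side","top"):
    shot(n,f"pics/{n}0.png");print(n,ray(n,(320,240)))
    for th in("eyepiece_mid","eyepiece","nest","bay","left_stop","right_stop","clamp_grip","tip"):
        print(n,th,[(np.round(d["at"][::-1]),round(d["confidence"],2)) for d in tip_of(n,th)[:4]])
E
```

```text
{'time_s': 0.0, 'joint_positions': array([ 1.12197060e+00,  2.13366722e-01, -3.50414517e-02,  1.32350036e+00,
        2.42577303e-06,  1.57080078e+00]), 'dq': array([-0.00030234, -0.00094296,  0.00119101, -0.00029033, -0.00046384,
        0.00042977]), 'effort': array([ 3.41057108e-03, -6.86149263e+01,  4.87127244e+01,  1.72900676e-02,
        2.28090330e-04, -2.97269601e-06]), 'tool_pos': array([0.21680865, 0.45017874, 0.23081789]), 'tool_rot': array([-6.99062245e-01, -3.06257140e+00,  1.70226437e-03]), 'force': array([-0.53450481,  0.70461812, -0.0832473 ]), 'wrist_torque': array([ 0.03703715, -0.00070698,  0.00751843]), 'gripper_width': 1.001170540684391}
side (array([0.84488957, 0.77014952, 0.76907019]), array([-0.26726275, -0.64321569, -0.71752644]))
side eyepiece_mid [(array([439., 264.]), 0.77), (array([382., 301.]), 0.74), (array([402., 273.]), 0.68), (array([256., 304.]), 0.28)]
side eyepiece [(array([438., 268.]), 0.94), (array([378., 310.]), 0.86), (array([403., 283.]), 0.58)]
side nest [(array([299., 216.]), 0.98)]
side bay [(array([285., 214.]), 0.63)]
side left_stop [(array([269., 232.]), 0.44)]
side right_stop [(array([258., 218.]), 0.45)]
side clamp_grip [(array([406., 272.]), 0.2)]
side tip [(array([295., 215.]), 0.57), (array([325., 191.]), 0.25)]
top (array([0.3256183 , 0.1666632 , 1.18093925]), array([ 0.23666079, -0.00390029, -0.97158451]))
top eyepiece_mid [(array([285., 324.]), 0.63), (array([290., 364.]), 0.52), (array([262., 290.]), 0.47)]
top eyepiece [(array([286., 369.]), 0.73), (array([262., 290.]), 0.55), (array([280., 321.]), 0.5), (array([299., 186.]), 0.45)]
top nest [(array([406., 248.]), 0.56)]
top bay [(array([399., 236.]), 0.88)]
top left_stop [(array([378., 210.]), 0.46)]
top right_stop [(array([406., 207.]), 0.77), (array([362., 157.]), 0.48)]
top clamp_grip [(array([412., 271.]), 0.97)]
top tip [(array([403., 247.]), 0.41)]
```

View pics/side0.png

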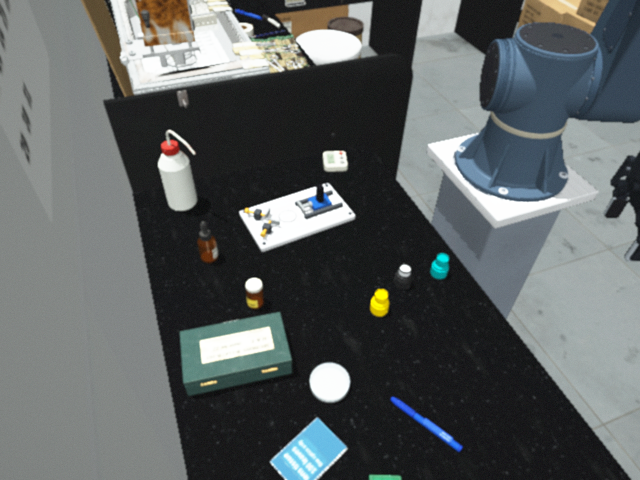

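View pics/top0.png

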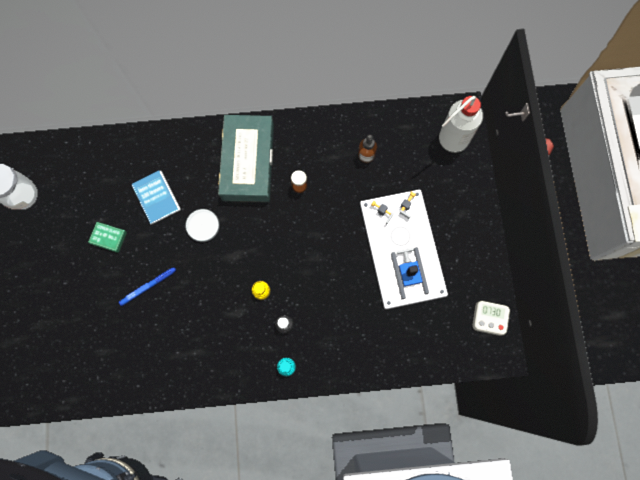

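The side view has the eyepiece (black/white) at about (403,278), yellow at (380,303) and turquoise at (440,266). In the top view they are at (284,324), (261,290) and (286,367). The black-and-white one fits the description. The nest is at about (403,248) in the top view, with its handle at (411,270). Next I'll enlarge it and measure.

```bash
python3 - <<'E'
from h import *
s=cv2.imread("pics/side0.png");t=cv2.imread("pics/top0.png")
a=cv2.resize(s[235:325,350:470],None,fx=3.2,fy=3.2,interpolation=2);b=cv2.resize(t[180:320,340:470],None,fx=3.2,fy=3.2,interpolation=2)
h=max(a.shape[0],b.shape[0]);P=lambda i:cv2.copyMakeBorder(i,0,h-i.shape[0],0,0,0)
cv2.imwrite("pics/c.png",np.hstack([P(a),P(b)]))
print("mid",tri([("side",(402,274)),("top",(284,324))]))
# plate
for n,im,(x0,y0,x1,y1) in(("top",t,(340,180,470,320)),("side",s,(225,175,370,260))):
    m=np.zeros(im.shape[:2],np.uint8);m[y0:y1,x0:x1]=(im[y0:y1,x0:x1].min(2)>130)*255
    c=max(cv2.findContours(m,0,2)[0],key=cv2.contourArea);h_=cv2.convexHull(c)
    q=cv2.approxPolyDP(h_,6,True)[:,0]
    w=np.array([onz(n,p,.014)[:2] for p in h_[:,0]],np.float32);print(n,q.tolist(),cv2.minAreaRect(w))
    print(np.round([onz(n,p,.014) for p in q],3).tolist())
print("bay",tri([("side",(285,214)),("top",(399,236))]),onz("top",(399,236),.014),onz("side",(285,214),.014))
print("grip",onz("top",(412,271),.054))
print("reach radius",np.hypot(*get_state()["tool_pos"][:2]))
E
```

```text
mid [0.44621365 0.24654383 0.02226133]
top [[419, 189], [447, 294], [385, 308], [360, 202]] ((0.5785636305809021, -0.005580022931098938), (0.2309269905090332, 0.13136371970176697), 6.482885360717773)
[[0.7, -0.055, 0.014], [0.475, -0.082, 0.014], [0.458, 0.045, 0.014], [0.683, 0.071, 0.014]]
side [[354, 213], [261, 250], [239, 211], [328, 183]] ((0.5821220874786377, -0.0004883483052253723), (0.23404428362846375, 0.14104409515857697), 6.5700860023498535)
[[0.46, 0.041, 0.014], [0.69, 0.078, 0.014], [0.702, -0.055, 0.014], [0.476, -0.078, 0.014]]
bay [ 0.60590795 -0.00256031  0.01786054] [ 0.60312199 -0.00082094  0.014     ] [ 0.60777978 -0.0098409   0.014     ]
grip [ 0.52096086 -0.01195468  0.054     ]
reach radius 0.49997977142794275
```

View pics/c.png

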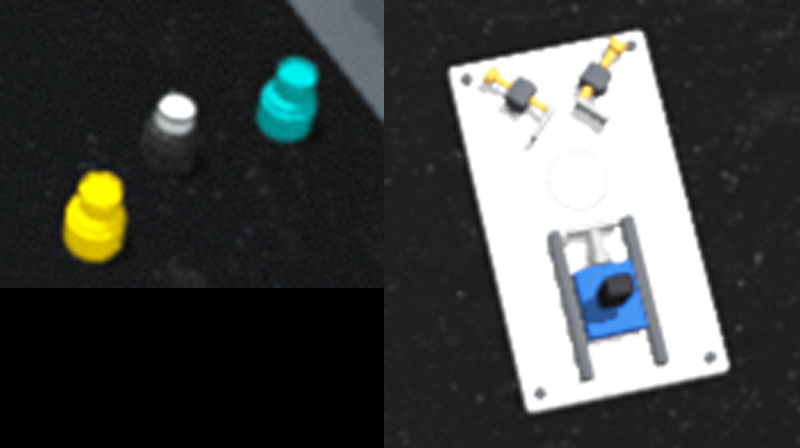

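The crop confirms it: the part standing between the yellow and turquoise ones is the black-bodied, white-topped eyepiece. The nest is at about (0.579, -0.005) with a yaw of about 6.6°, and the bay is at about (0.603, -0.003). I'll turn the jaws along nest y and move over the eyepiece.

```bash
cat >> h.py <<'E'
from scipy.spatial.transform import Rotation as Ro
def go(target,yaw=None):
    s=get_state();R=Ro.from_rotvec(s["tool_rot"]).as_matrix()
    y=np.degrees(np.arctan2(R[1,1],R[0,1]))
    print("t",round(s["time_s"],2),"tcp",np.round(s["tool_pos"],4),"ytool yaw",round(y,2),"tilt",np.round(R[:2,2],3),"shift mm",np.round(1000*R.T@(np.array(target)-s["tool_pos"]),1),"F",np.round(s["force"],2),"w",round(s["gripper_width"],3))
E
python3 -m jog '[{"gripper":1,"turn":-0.186},{"turn":-0.186},{"turn":-0.186},{"x":-34,"y":-38},{"x":-34,"y":-38},{"x":-34,"y":-38},{"x":-34,"y":-38},{"x":-34,"y":-38,"z":30},{"x":-34,"y":-38,"z":30}]'
python3 -c "
from h import *
go([.446,.2465,.006])
print(tcp_to_grasp)
for n in('side','top'):
    shot(n)
    for th in('eyepiece_mid','eyepiece'): print(n,[(np.round(d['at'][::-1],1),round(d['confidence'],2)) for d in tip_of(n,th)[:4]])
"
```

```text
t 0.9 tcp [0.2169 0.4505 0.2313] ytool yaw 64.28 tilt [-0. -0.] shift mm [-294.9  -84.4  225.3] F [-0.82  0.13 -0.13] w 0.999
0.0187
side [(array([379.3, 298.7]), 0.79), (array([442.3, 266.1]), 0.71), (array([406.2, 272.2]), 0.69), (array([324.2, 382.1]), 0.56)]
side [(array([377.7, 310.3]), 0.94), (array([403.6, 284.2]), 0.73), (array([437.3, 271.6]), 0.64)]
top [(array([260.6, 288.3]), 0.78), (array([285.9, 322.8]), 0.77), (array([286.6, 365.8]), 0.6), (array([363.4, 157.8]), 0.54)]
top [(array([282.2, 321. ]), 0.73), (array([286.5, 368.5]), 0.71), (array([260.3, 292. ]), 0.57)]validation failed for argument at $[0]...
```

```bash

python3 -m jog '[{"gripper":1,"x":0,"y":0,"z":0,"turn":-0.186},{"gripper":1,"x":0,"y":0,"z":0,"turn":-0.186},{"gripper":1,"x":0,"y":0,"z":0,"turn":-0.186}]'
python3 -c "
from h import *
go([.446,.2465,.006])
print(tri([('side',(406,272)),('top',(285,323.5))]),tri([('side',(403.6,283.5)),('top',(283,321.5))]))
"
```

```text
time_s: 1.58
tool_pos: [0.2169, 0.4505, 0.2313]
tool_rot: [-0.181, 3.136, -0.0]
force: [-0.1, 0.4, 0.7]
gripper_width: 1.001
t 1.57 tcp [0.2169 0.4505 0.2313] ytool yaw 96.61 tilt [ 0. -0.] shift mm [-204.1 -229.   225.3] F [-0.09  0.45  0.72] w 1.001
[0.44306617 0.24669873 0.02902671] [0.44909591 0.25296662 0.00348754]
```

```bash

python3 -m jog '[{"gripper":1,"x":-34,"y":-38,"z":0,"turn":0},{"gripper":1,"x":-34,"y":-38,"z":0,"turn":0},{"gripper":1,"x":-34,"y":-38,"z":0,"turn":0},{"gripper":1,"x":-34,"y":-38,"z":30,"turn":0},{"gripper":1,"x":-34,"y":-38,"z":50,"turn":0},{"gripper":1,"x":-34,"y":-38,"z":50,"turn":0},{"gripper":1,"x":0,"y":0,"z":0,"turn":0}]'
python3 -c "
from h import *
go([.446,.2475,.006])
a=shot('side');b=shot('top')
a=cv2.resize(a[200:330,340:470],(520,520),interpolation=2);cv2.imwrite('pics/c2.png',a[:,:,::-1])
print(proj('side',[.446,.2475,.024]),proj('side',[.446,.2475,0]))
"
```

```text
time_s: 2.45
tool_pos: [0.435, 0.2517, 0.1108]
tool_rot: [0.166, -3.133, 0.004]
force: [0.2, 0.5, 0.7]
gripper_width: 0.996
t 2.45 tcp [0.435  0.2517 0.1108] ytool yaw 96.06 tilt [-0.004 -0.003] shift mm [-11.   -5.1 104.8] F [0.21 0.47 0.72] w 0.996
[403.66135134 274.08630552] [401.97813896 281.77572824]
```

View pics/c2.png

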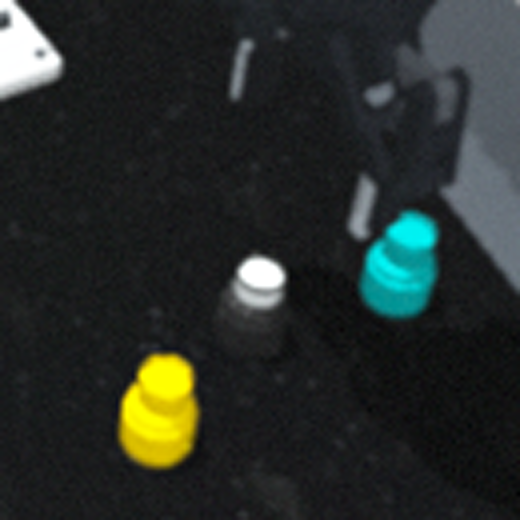

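The crop shows the eyepiece at crop (255,305), upright and clear of the fingers, with its white cap at about full-picture (405,268). I'll check its place from the white cap in both views.

```bash
python3 -c "
from h import *
s=cv2.imread('pics/side0.png');t=cv2.imread('pics/top0.png')
P=[]
for n,im,(x0,y0,x1,y1) in(('side',s,(390,255,420,282)),('top',t,(270,310,298,338))):
    g=im[y0:y1,x0:x1].min(2).astype(float);m=g>110;r,c=np.nonzero(m);p=(c.mean()+x0,r.mean()+y0);print(n,m.sum(),p,onz(n,p,.048),onz(n,p,.043));P.append((n,p))
print(tri(P))
"
```

```text
side 132 (np.float64(404.27272727272725), np.float64(270.0833333333333)) [0.45292176 0.255758   0.048     ] [0.4502038  0.25219114 0.043     ]
top 115 (np.float64(282.5913043478261), np.float64(322.4782608695652)) [0.4448382  0.24878266 0.048     ] [0.44536435 0.24914508 0.043     ]
[0.44662116 0.24896536 0.03764787]
```

```bash

python3 -m jog '[{"gripper":1,"x":-10.6,"y":-3.9,"z":0,"turn":-0.008},{"gripper":1,"x":0,"y":0,"z":20,"turn":0},{"gripper":1,"x":0,"y":0,"z":35,"turn":0},{"gripper":1,"x":0,"y":0,"z":35,"turn":0},{"gripper":1,"x":0,"y":0,"z":17,"turn":0},{"gripper":1,"x":0,"y":0,"z":0,"turn":0}]'
python3 -c "
from h import *
go([.446,.249,.003])
a=shot('side')
a=cv2.resize(a[220:320,350:470],(600,500),interpolation=2);cv2.imwrite('pics/c3.png',a[:,:,::-1])
"
```

```text
time_s: 3.3
tool_pos: [0.4459, 0.2523, 0.0067]
tool_rot: [0.186, -3.136, 0.0]
force: [0.1, -0.2, 0.1]
gripper_width: 0.999
t 3.3 tcp [0.4459 0.2523 0.0067] ytool yaw 96.79 tilt [-0. -0.] shift mm [ 0.3 -3.3  3.7] F [ 0.08 -0.2   0.08] w 0.999
```

View pics/c3.png

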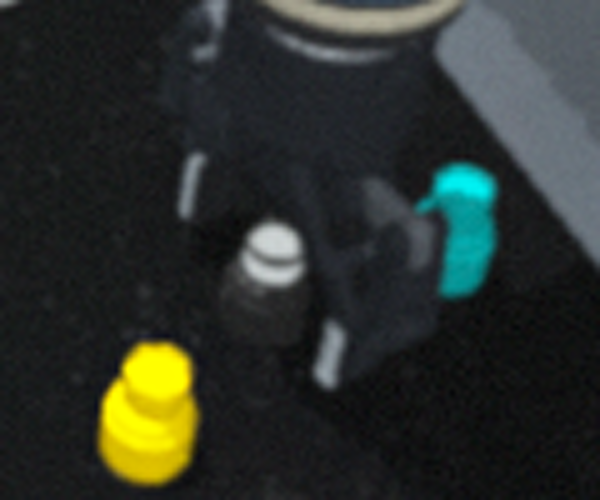

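The fingers straddle the eyepiece, with the pads at crop (192,185) and (328,355) and the eyepiece at (265,290) between them. I'll correct and close.

```bash

python3 -m jog '[{"gripper":1,"x":0,"y":-3,"z":3.5,"turn":0},{"gripper":-0.25,"x":0,"y":0,"z":0,"turn":0},{"gripper":-1,"x":0,"y":0,"z":0,"turn":0},{"gripper":-1,"x":0,"y":0,"z":0,"turn":0},{"gripper":-1,"x":0,"y":0,"z":0,"turn":0},{"gripper":-1,"x":0,"y":0,"z":0,"turn":0}]'
python3 -m jog '[{"gripper":-1,"x":0,"y":0,"z":0,"turn":0},{"gripper":-1,"x":0,"y":0,"z":-10,"turn":0},{"gripper":-1,"x":0,"y":0,"z":-40,"turn":0},{"gripper":-1,"x":0,"y":0,"z":-40,"turn":0},{"gripper":-1,"x":0,"y":0,"z":0,"turn":0}]'
python3 -c "
from h import *
go([.603,-.003,.08])
"
```

```text
time_s: 4.1
tool_pos: [0.4467, 0.249, 0.0037]
tool_rot: [-0.184, 3.136, 0.0]
force: [-1.5, -1.1, 5.8]
gripper_width: 0.379
time_s: 4.72
tool_pos: [0.4481, 0.2499, 0.0966]
tool_rot: [-0.184, 3.131, 0.004]
force: [-0.5, 0.2, -0.8]
gripper_width: 0.372
t 4.72 tcp [0.4481 0.2499 0.0966] ytool yaw 96.72 tilt [0.005 0.003] shift mm [-124.1 -269.3   16.7] F [-0.5   0.22 -0.81] w 0.372
```

```bash

python3 -m jog '[{"gripper":-1,"x":-17,"y":-36,"z":0,"turn":0},{"gripper":-1,"x":-17,"y":-36,"z":0,"turn":0},{"gripper":-1,"x":-17,"y":-36,"z":0,"turn":0},{"gripper":-1,"x":-17,"y":-36,"z":0,"turn":0},{"gripper":-1,"x":-17,"y":-36,"z":0,"turn":0},{"gripper":-1,"x":-17,"y":-36,"z":0,"turn":0},{"gripper":-1,"x":-14,"y":-33,"z":0,"turn":0},{"gripper":-1,"x":-8,"y":-18,"z":0,"turn":0},{"gripper":-1,"x":0,"y":0,"z":0,"turn":0},{"gripper":-1,"x":0,"y":0,"z":0,"turn":0}]'
python3 - <<'E'
from h import *
go([.603,-.003,.019])
a=shot('side')
b=shot('top')
for n in("side","top"):
  for th in("eyepiece","eyepiece_mid","bay","clamp_grip"): print(n,th,[(np.round(d["at"][::-1],1),round(d["confidence"],2)) for d in tip_of(n,th)[:4]])
a=cv2.resize(a[150:270,220:370],(600,480),interpolation=2);cv2.imwrite('pics/c4.png',a[:,:,::-1])
E
```

```text
time_s: 5.98
tool_pos: [0.6002, -0.001, 0.0931]
tool_rot: [0.185, -3.135, -0.001]
force: [-0.4, 0.2, -0.6]
gripper_width: 0.376
t 5.97 tcp [ 0.6002 -0.001   0.0931] ytool yaw 96.75 tilt [-0.001  0.   ] shift mm [-2.6 -2.4 74.1] F [-0.43  0.16 -0.56] w 0.376
side eyepiece [(array([375.8, 309.6]), 0.88), (array([438.3, 270.8]), 0.61), (array([293.1, 189.4]), 0.47), (array([327.8, 382.6]), 0.42)]
side eyepiece_mid [(array([381.4, 298.7]), 0.73), (array([442.6, 263.5]), 0.72), (array([290.4, 181.4]), 0.54), (array([290.4, 213.4]), 0.41)]
side bay [(array([285.6, 218. ]), 0.67)]
side clamp_grip [(array([322.1, 190.4]), 0.7)]
top eyepiece [(array([287.2, 367. ]), 0.63), (array([401. , 226.5]), 0.61), (array([263.3, 290.7]), 0.5)]
top eyepiece_mid [(array([261.3, 288. ]), 0.81), (array([289.4, 366. ]), 0.77)]
top bay [(array([401.1, 235.3]), 0.67)]
top clamp_grip [(array([412.7, 266. ]), 0.57), (array([298.6, 186.9]), 0.54)]
```

View pics/c4.png

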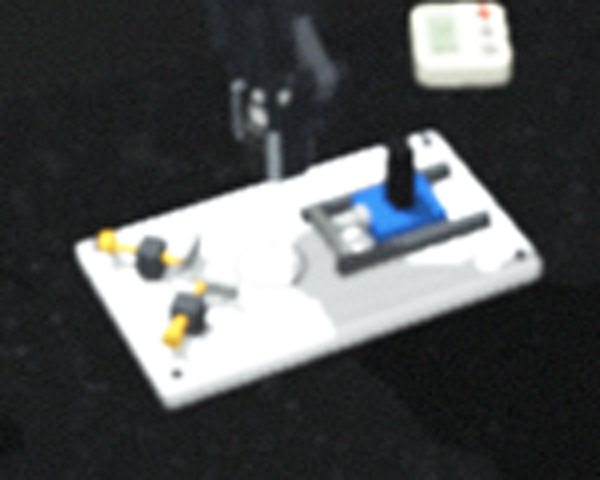

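```bash
python3 - <<'E'
from h import *
b=tri([('side',(286.8,217.3)),('top',(400.6,235.8))]);print(b,onz('top',(400.6,235.8),.014),onz('side',(286.8,217.3),.014))
g=tri([('side',(321.5,190)),('top',(412.3,269.5))]);print('grip',g,onz('top',(412.3,269.5),.054),onz('side',(321.5,190),.054))
c=np.array([.579,-.005]);a=np.radians(6.6);X=np.array([np.cos(a),np.sin(a)]);Y=np.array([-X[1],X[0]])
for p in(b,g):print('nest',(p[:2]-c)@X,(p[:2]-c)@Y)
print(c+.024*X)
E
```

```text
[ 0.60508706 -0.00529345  0.00688359] [ 0.60323623 -0.00415192  0.014     ] [0.60745592 0.00180606 0.014     ]
grip [ 0.52168029 -0.01122072  0.05891284] [ 0.52387587 -0.01291498  0.054     ] [ 0.51833265 -0.01536881  0.054     ]
nest 0.025880444182035126 -0.0032898787393548247
nest -0.057654833994670585 0.00040866986128778454
[ 0.60284095 -0.00224151]
```

```bash

python3 -m jog '[{"gripper":-1,"x":-3,"y":-2.4,"z":25,"turn":0},{"gripper":-1,"x":0,"y":0,"z":25,"turn":0},{"gripper":-1,"x":0,"y":0,"z":15,"turn":0},{"gripper":-1,"x":0,"y":0,"z":6,"turn":0},{"gripper":-1,"x":0,"y":0,"z":0,"turn":0}]'
python3 -c "
from h import *
go([.6035,-.003,.0177])"
python3 -m jog '[{"gripper":-1,"x":0,"y":0,"z":1.5,"turn":0},{"gripper":-1,"x":0,"y":0,"z":0,"turn":0}]'
python3 -c "
from h import *
go([.6035,-.003,.0177])"
```

```text
time_s: 7.1
tool_pos: [0.6041, -0.0038, 0.0225]
tool_rot: [-0.184, 3.136, -0.0]
force: [0.3, -0.2, -1.5]
gripper_width: 0.374
t 7.1 tcp [ 0.6041 -0.0038  0.0225] ytool yaw 96.72 tilt [ 0. -0.] shift mm [0.5 0.9 4.8] F [ 0.27 -0.16 -1.46] w 0.374
time_s: 7.35
tool_pos: [0.6043, -0.0038, 0.0213]
tool_rot: [-0.184, 3.135, -0.0]
force: [1.0, -0.5, -2.0]
gripper_width: 0.375
t 7.35 tcp [ 0.6043 -0.0038  0.0213] ytool yaw 96.72 tilt [0.001 0.   ] shift mm [0.7 0.9 3.6] F [ 0.99 -0.49 -1.98] w 0.375
```

```bash

for i in 1 2 3; do echo; done
python3 -m jog '[{"gripper":-1,"x":0.5,"y":0.8,"z":1.5,"turn":0},{"gripper":-1,"x":0,"y":0,"z":0,"turn":0}]'
python3 -m jog '[{"gripper":-1,"x":0,"y":0,"z":1,"turn":0},{"gripper":-1,"x":0,"y":0,"z":0,"turn":0}]'
```

```text
time_s: 7.6
tool_pos: [0.6033, -0.003, 0.0193]
tool_rot: [0.184, -3.136, -0.0]
force: [0.1, 0.2, -1.3]
gripper_width: 0.376
time_s: 7.85
tool_pos: [0.6034, -0.0031, 0.0182]
tool_rot: [0.184, -3.136, -0.0]
force: [-0.5, 0.5, -1.0]
gripper_width: 0.376
```

```bash

python3 -m jog '[{"gripper":-1,"x":0,"y":0,"z":0.7,"turn":0},{"gripper":-1,"x":0,"y":0,"z":0,"turn":0}]'
python3 -m jog '[{"gripper":-1,"x":0,"y":0,"z":0.6,"turn":0},{"gripper":-1,"x":0,"y":0,"z":0,"turn":0}]'
```

```text
time_s: 8.1
tool_pos: [0.6035, -0.0031, 0.0177]
tool_rot: [-0.184, 3.136, 0.0]
force: [-1.3, 0.1, 2.9]
gripper_width: 0.376
time_s: 8.35
tool_pos: [0.6036, -0.0031, 0.0177]
tool_rot: [-0.184, 3.136, -0.0]
force: [-4.0, -0.6, 11.3]
gripper_width: 0.374
```

It touched down at TCP z 0.0177, with a peak of about 11 N. I'll ease off, open and lift.

```bash

python3 -m jog '[{"gripper":-1,"x":0,"y":0,"z":-0.8,"turn":0},{"gripper":0.4,"x":0,"y":0,"z":0,"turn":0},{"gripper":0.4,"x":0,"y":0,"z":0,"turn":0},{"gripper":0.4,"x":0,"y":0,"z":0,"turn":0},{"gripper":0.4,"x":0,"y":0,"z":-15,"turn":0},{"gripper":0.4,"x":0,"y":0,"z":-40,"turn":0},{"gripper":0.4,"x":0,"y":0,"z":-50,"turn":0},{"gripper":0.4,"x":20,"y":0,"z":0,"turn":0},{"gripper":0.4,"x":40,"y":0,"z":0,"turn":0},{"gripper":0.4,"x":0,"y":0,"z":0,"turn":0}]'
python3 - <<'E'
from h import *
go([.523,-.012,.06])
a=shot('side')
b=shot('top')
for n in("side","top"):
  for th in("eyepiece","eyepiece_mid","clamp_grip"): print(n,th,[(np.round(d["at"][::-1],1),round(d["confidence"],2)) for d in tip_of(n,th)[:5]])
a=cv2.resize(a[150:270,220:370],(600,480),interpolation=2);cv2.imwrite('pics/c5.png',a[:,:,::-1])
E
```

```text
time_s: 9.6
tool_pos: [0.5418, -0.0103, 0.124]
tool_rot: [0.183, -3.136, 0.0]
force: [0.5, 0.4, 0.0]
gripper_width: 0.7
t 9.6 tcp [ 0.5418 -0.0103  0.124 ] ytool yaw 96.7 tilt [-0. -0.] shift mm [18.9  0.5 64. ] F [0.49 0.38 0.02] w 0.7
side eyepiece [(array([437.5, 271.1]), 0.91), (array([287. , 216.1]), 0.82), (array([376.9, 310.2]), 0.8)]
side eyepiece_mid [(array([383.1, 299.8]), 0.81), (array([290.9, 206.2]), 0.6), (array([438.1, 261.9]), 0.6)]
side clamp_grip [(array([322.8, 191.9]), 0.94)]
top eyepiece [(array([285.8, 366.6]), 0.8), (array([399.5, 233.6]), 0.66), (array([407.1, 232.7]), 0.53), (array([261.8, 289.4]), 0.48)]
top eyepiece_mid [(array([260.4, 289.6]), 0.8), (array([287. , 364.3]), 0.6), (array([406. , 234.3]), 0.54)]
top clamp_grip [(array([414.1, 271. ]), 0.57)]
```

View pics/c5.png

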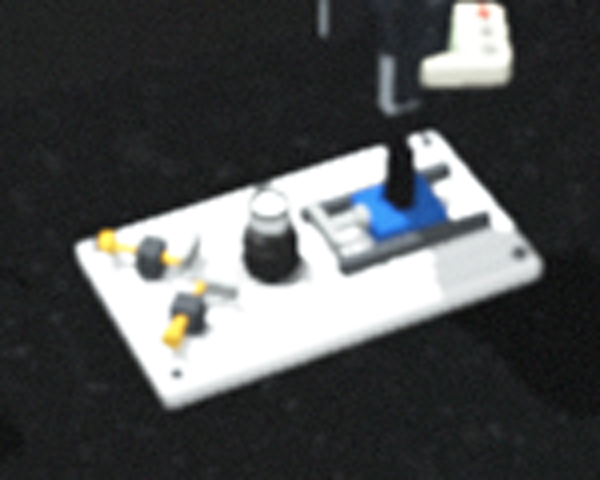

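The eyepiece stands upright on the mark (crop (270,240)). The clamp handle is at crop (400,175), with the fingers above it. I'll go down and pinch the handle.

```bash

python3 -m jog '[{"gripper":0.4,"x":20,"y":0.7,"z":0,"turn":0},{"gripper":0.4,"x":0,"y":0,"z":30,"turn":0},{"gripper":0.4,"x":0,"y":0,"z":35,"turn":0},{"gripper":0.4,"x":0,"y":0,"z":20,"turn":0},{"gripper":0.4,"x":0,"y":0,"z":0,"turn":0}]'
python3 - <<'E'
from h import *
go([.5215,-.0117,.0365])
a=shot('side')
a=cv2.resize(a[140:260,240:390],(600,480),interpolation=2);cv2.imwrite('pics/c6.png',a[:,:,::-1])
E
```

```text
time_s: 10.62
tool_pos: [0.523, -0.0117, 0.0366]
tool_rot: [0.184, -3.133, -0.0]
force: [0.0, 0.2, 0.3]
gripper_width: 0.702
t 10.62 tcp [ 0.523  -0.0117  0.0366] ytool yaw 96.72 tilt [-0.003  0.   ] shift mm [1.5 0.2 0.1] F [0.03 0.22 0.3 ] w 0.702
```

View pics/c6.png

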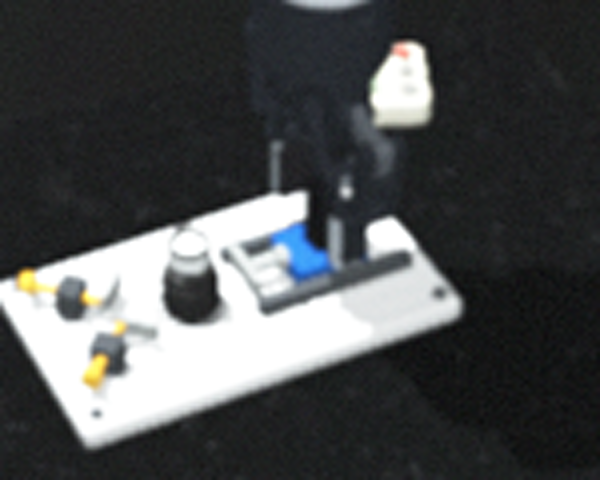

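The fingers straddle the handle (crop (320,220)), so I'll close.

```bash
cat >> h.py <<'E'
def feel(n=6):
    F=[];W=[]
    for i in range(n):
        snapshot("top");s=get_state();F.append(s["force"])
    R=Ro.from_rotvec(s["tool_rot"]).as_matrix();F=np.array(F)@R
    print("t",round(s["time_s"],2),"tcp",np.round(s["tool_pos"],4),"push N (tool x)",round(F[:,0].mean(),2),"+-",round(F[:,0].std(),2),"y,z",np.round(F[:,1:].mean(0),2),"w",round(s["gripper_width"],3))
E
python3 -m jog '[{"gripper":-1,"x":1,"y":0,"z":0,"turn":0},{"gripper":-1,"x":0,"y":0,"z":0,"turn":0},{"gripper":-1,"x":0,"y":0,"z":0,"turn":0},{"gripper":-1,"x":0,"y":0,"z":0,"turn":0},{"gripper":-1,"x":0,"y":0,"z":0,"turn":0}]'
python3 -c "
from h import *
feel()"
python3 -m jog '[{"gripper":-1,"x":-2,"y":0,"z":0,"turn":0},{"gripper":-1,"x":-2,"y":0,"z":0,"turn":0},{"gripper":-1,"x":-2,"y":0,"z":0,"turn":0}]'
python3 -c "
from h import *
feel()"
```

```text
time_s: 11.3
tool_pos: [0.5236, -0.0126, 0.0388]
tool_rot: [-0.183, 3.135, -0.002]
force: [-1.2, -5.7, 5.9]
gripper_width: 0.2
t 11.6 tcp [ 0.5236 -0.0126  0.0388] push N (tool x) 1.67 +- 0.49 y,z [-5.61 -6.76] w 0.205
time_s: 11.98
tool_pos: [0.5293, -0.0119, 0.0387]
tool_rot: [-0.183, 3.135, -0.002]
force: [-3.9, -6.7, 9.6]
gripper_width: 0.204
t 12.28 tcp [ 0.5296 -0.0119  0.0388] push N (tool x) 2.27 +- 0.43 y,z [-5.91 -7.71] w 0.198
```

```bash

python3 -m jog '[{"gripper":-1,"x":-2,"y":-0.8,"z":-2,"turn":0},{"gripper":-1,"x":-2,"y":0,"z":0,"turn":0},{"gripper":-1,"x":-2,"y":0,"z":0,"turn":0}]'
python3 -c "
from h import *
feel()"
python3 -m jog '[{"gripper":-1,"x":-1,"y":0,"z":0,"turn":0},{"gripper":-1,"x":-1,"y":0,"z":0,"turn":0}]'
python3 -c "
from h import *
feel()"
```

```text
time_s: 12.65
tool_pos: [0.5339, -0.0114, 0.0389]
tool_rot: [0.184, -3.134, 0.0]
force: [-4.2, -2.7, -20.5]
gripper_width: 0.202
t 12.95 tcp [ 0.5342 -0.0114  0.0389] push N (tool x) 1.74 +- 0.72 y,z [-3.09 25.71] w 0.201
time_s: 13.2
tool_pos: [0.5359, -0.0112, 0.039]
tool_rot: [0.184, -3.134, 0.0]
force: [-4.3, -3.9, -24.7]
gripper_width: 0.198
t 13.5 tcp [ 0.536  -0.0111  0.0389] push N (tool x) 2.72 +- 0.52 y,z [-3.81 26.19] w 0.201
```

```bash

python3 -m jog '[{"gripper":-1,"x":0,"y":-1,"z":1.55,"turn":0},{"gripper":-1,"x":0,"y":0,"z":0,"turn":0}]'
python3 -c "
from h import *
feel()"
python3 -m jog '[{"gripper":-1,"x":-1,"y":0,"z":0,"turn":0},{"gripper":-1,"x":-1,"y":0,"z":0,"turn":0}]'
python3 -c "
from h import *
feel()"
```

```text
time_s: 13.75
tool_pos: [0.5377, -0.011, 0.0389]
tool_rot: [-0.185, 3.135, 0.003]
force: [-2.2, 7.5, -8.1]
gripper_width: 0.201
t 14.05 tcp [ 0.5377 -0.011   0.0389] push N (tool x) 1.65 +- 0.64 y,z [6.61 9.4 ] w 0.199
time_s: 14.3
tool_pos: [0.5394, -0.0108, 0.0388]
tool_rot: [-0.185, 3.135, 0.003]
force: [-5.4, 5.3, -7.6]
gripper_width: 0.196
t 14.6 tcp [ 0.5396 -0.0108  0.0389] push N (tool x) 3.26 +- 0.54 y,z [6.47 8.09] w 0.197
```

```bash

python3 -m jog '[{"gripper":-1,"x":-1,"y":0.5,"z":0.5,"turn":0},{"gripper":-1,"x":-1,"y":0,"z":0,"turn":0},{"gripper":-1,"x":-1,"y":0,"z":0,"turn":0},{"gripper":-1,"x":-1,"y":0,"z":0,"turn":0}]'
python3 -c "
from h import *
feel(4)"
python3 -m jog '[{"gripper":-1,"x":-1,"y":0,"z":0,"turn":0},{"gripper":-1,"x":-1,"y":0,"z":0,"turn":0},{"gripper":-1,"x":-1,"y":0,"z":0,"turn":0},{"gripper":-1,"x":-1,"y":0,"z":0,"turn":0}]'
python3 -c "
from h import *
feel(4)
a=shot('side');a=cv2.resize(a[160:270,220:350],(650,550),interpolation=2);cv2.imwrite('pics/c7.png',a[:,:,::-1])"
```

```text
time_s: 15.1
tool_pos: [0.5439, -0.0103, 0.0388]
tool_rot: [-0.185, 3.134, 0.001]
force: [-4.9, 2.6, 0.5]
gripper_width: 0.201
t 15.3 tcp [ 0.544  -0.0103  0.0388] push N (tool x) 3.55 +- 0.42 y,z [ 3.86 -1.64] w 0.199
time_s: 15.8
tool_pos: [0.5479, -0.0099, 0.0388]
tool_rot: [-0.184, 3.134, 0.001]
force: [-5.2, 2.9, 3.1]
gripper_width: 0.2
t 16.0 tcp [ 0.548  -0.0099  0.0388] push N (tool x) 3.7 +- 0.51 y,z [ 3.92 -2.95] w 0.201
```

View pics/c7.png

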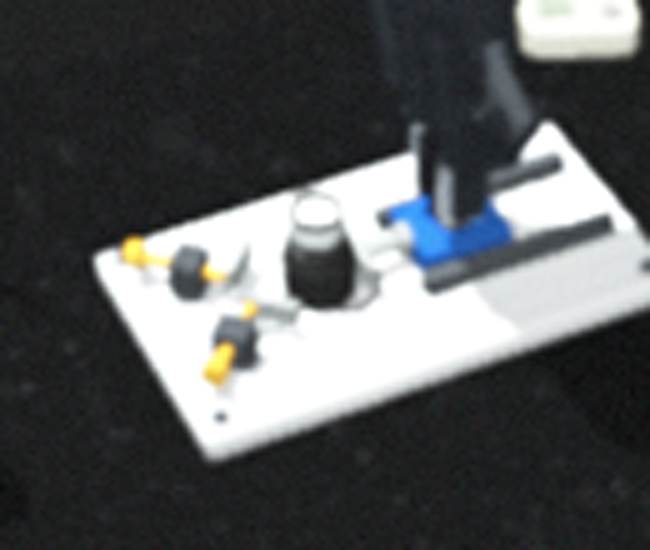

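The tip has reached the eyepiece at crop (320,255) and is pushing it off the mark. The stop pads are at (240,260) and (275,312), with only a little clearance to the near one. From here I'll use small steps.

```bash

python3 -m jog '[{"gripper":-1,"x":-0.5,"y":0.4,"z":-0.2,"turn":0},{"gripper":-1,"x":-0.5,"y":0,"z":0,"turn":0},{"gripper":-1,"x":-0.5,"y":0,"z":0,"turn":0}]'
python3 -m jog '[{"gripper":-1,"x":-0.5,"y":0,"z":0,"turn":0},{"gripper":-1,"x":-0.5,"y":0,"z":0,"turn":0}]'
python3 -c "
from h import *
feel(3)"
```

```text
time_s: 16.42
tool_pos: [0.5492, -0.0097, 0.0388]
tool_rot: [-0.184, 3.134, 0.0]
force: [-5.4, 1.4, 6.7]
gripper_width: 0.196
time_s: 16.68
tool_pos: [0.5502, -0.0096, 0.0388]
tool_rot: [-0.184, 3.134, 0.0]
force: [-4.6, 0.9, 6.2]
gripper_width: 0.198
t 16.82 tcp [ 0.5502 -0.0096  0.0388] push N (tool x) 3.71 +- 0.17 y,z [ 1.42 -6.76] w 0.197
```

```bash

python3 -m jog '[{"gripper":-1,"x":-0.5,"y":0,"z":0,"turn":0},{"gripper":-1,"x":-0.5,"y":0,"z":0,"turn":0}]'
python3 -c "
from h import *
feel(3)"
```

```text
time_s: 17.08
tool_pos: [0.5511, -0.0095, 0.0388]
tool_rot: [-0.184, 3.134, -0.0]
force: [-3.7, 0.5, 7.4]
gripper_width: 0.199
t 17.23 tcp [ 0.5512 -0.0095  0.0388] push N (tool x) 4.09 +- 0.09 y,z [ 0.92 -6.87] w 0.197
```

```bash

python3 -m jog '[{"gripper":-1,"x":-0.5,"y":0,"z":-0.3,"turn":0},{"gripper":-1,"x":-0.5,"y":0,"z":0,"turn":0}]'
python3 -c "
from h import *
feel(3)"
```

```text
time_s: 17.48
tool_pos: [0.5519, -0.0094, 0.0388]
tool_rot: [-0.184, 3.135, -0.0]
force: [-4.9, -0.2, 7.3]
gripper_width: 0.201
t 17.62 tcp [ 0.5519 -0.0094  0.0388] push N (tool x) 4.22 +- 0.11 y,z [ 1.67 -6.42] w 0.198
```

```bash

python3 -m jog '[{"gripper":-1,"x":-0.5,"y":0,"z":0,"turn":0},{"gripper":-1,"x":-0.5,"y":0,"z":0,"turn":0}]'
python3 -c "
from h import *
feel(3)"
```

```text
time_s: 17.88
tool_pos: [0.5529, -0.0093, 0.0388]
tool_rot: [-0.184, 3.135, -0.0]
force: [-4.0, 0.5, 7.4]
gripper_width: 0.201
t 18.02 tcp [ 0.5529 -0.0093  0.0388] push N (tool x) 4.17 +- 0.25 y,z [ 1.2  -6.83] w 0.198
```

```bash

python3 -m jog '[{"gripper":-1,"x":-0.5,"y":0,"z":0,"turn":0},{"gripper":-1,"x":-0.5,"y":0,"z":0,"turn":0},{"gripper":-1,"x":-0.5,"y":0,"z":0,"turn":0}]'
python3 -c "
from h import *
feel(3)"
```

```text
time_s: 18.4
tool_pos: [0.5544, -0.0091, 0.0388]
tool_rot: [-0.184, 3.135, -0.0]
force: [-3.9, 0.8, 6.6]
gripper_width: 0.198
t 18.55 tcp [ 0.5544 -0.0091  0.0388] push N (tool x) 4.48 +- 0.44 y,z [ 1.28 -6.79] w 0.2
```

```bash

python3 -m jog '[{"gripper":-1,"x":-0.5,"y":0,"z":0,"turn":0},{"gripper":-1,"x":-0.5,"y":0,"z":0,"turn":0},{"gripper":-1,"x":-0.4,"y":0,"z":0,"turn":0}]'
python3 -c "
from h import *
feel(3)"
```

```text
time_s: 18.92
tool_pos: [0.5558, -0.009, 0.0388]
tool_rot: [-0.184, 3.135, -0.0]
force: [-4.7, 0.8, 6.8]
gripper_width: 0.198
t 19.07 tcp [ 0.5558 -0.009   0.0388] push N (tool x) 3.8 +- 0.3 y,z [ 1.07 -6.47] w 0.201
```

```bash

python3 -m jog '[{"gripper":-1,"x":-0.5,"y":0,"z":0,"turn":0},{"gripper":-1,"x":-0.5,"y":0,"z":0,"turn":0},{"gripper":-1,"x":-0.4,"y":0,"z":0,"turn":0}]'
python3 -c "
from h import *
feel(3)"
```

```text
time_s: 19.45
tool_pos: [0.5572, -0.0088, 0.0388]
tool_rot: [-0.184, 3.135, -0.0]
force: [-4.8, 0.3, 7.3]
gripper_width: 0.198
t 19.6 tcp [ 0.5572 -0.0088  0.0388] push N (tool x) 4.12 +- 0.79 y,z [ 0.77 -6.26] w 0.197
```

```bash

python3 -m jog '[{"gripper":-1,"x":-0.5,"y":0,"z":0,"turn":0},{"gripper":-1,"x":-0.5,"y":0,"z":0,"turn":0},{"gripper":-1,"x":-0.4,"y":0,"z":0,"turn":0}]'
python3 -c "
from h import *
feel(3)
a=shot('side')[185:245,235:315];b=shot('top')[185:255,360:440];a=cv2.resize(a,(400,300),interpolation=2);b=cv2.resize(b,(400,350),interpolation=2);cv2.imwrite('pics/c8.png',np.hstack([cv2.copyMakeBorder(a,0,50,0,0,0),b])[:,:,::-1])"
```

```text
time_s: 19.98
tool_pos: [0.5585, -0.0087, 0.0388]
tool_rot: [-0.184, 3.135, -0.0]
force: [-3.6, -0.2, 7.9]
gripper_width: 0.201
t 20.12 tcp [ 0.5586 -0.0086  0.0388] push N (tool x) 3.97 +- 0.33 y,z [ 0.81 -6.57] w 0.203
```

View pics/c8.png

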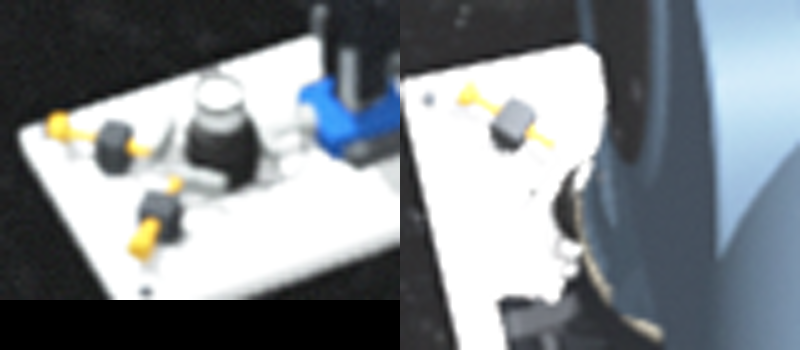

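In the side view the eyepiece (crop (222,140)) is nearly at the left pad (205,183), with a small gap to the right pad (165,135). The arm covers the top view. I'll carry on gently.

```bash

python3 -m jog '[{"gripper":-1,"x":-0.5,"y":0,"z":0,"turn":0},{"gripper":-1,"x":-0.5,"y":0,"z":0,"turn":0}]'
python3 -c "
from h import *
feel(3)"
```

```text
time_s: 20.48
tool_pos: [0.5596, -0.0086, 0.0388]
tool_rot: [-0.184, 3.135, -0.0]
force: [-3.9, 0.7, 6.7]
gripper_width: 0.199
t 20.62 tcp [ 0.5596 -0.0086  0.0388] push N (tool x) 3.99 +- 0.31 y,z [ 0.71 -6.15] w 0.202
```

```bash

python3 -m jog '[{"gripper":-1,"x":-0.5,"y":0,"z":0,"turn":0},{"gripper":-1,"x":-0.5,"y":0,"z":0,"turn":0}]'
python3 -c "
from h import *
feel(3)"
```

```text
time_s: 20.88
tool_pos: [0.5605, -0.0084, 0.0388]
tool_rot: [-0.184, 3.135, -0.0]
force: [-4.5, 0.3, 7.4]
gripper_width: 0.198
t 21.02 tcp [ 0.5606 -0.0084  0.0388] push N (tool x) 3.56 +- 0.27 y,z [ 0.77 -6.43] w 0.2
```

```bash

python3 -m jog '[{"gripper":-1,"x":-0.5,"y":0,"z":0,"turn":0},{"gripper":-1,"x":-0.5,"y":0,"z":0,"turn":0},{"gripper":-1,"x":-0.2,"y":0,"z":0,"turn":0}]'
python3 -c "
from h import *
feel(3)"
```

```text
time_s: 21.4
tool_pos: [0.5618, -0.0083, 0.0388]
tool_rot: [-0.184, 3.135, -0.0]
force: [-4.2, 0.0, 6.8]
gripper_width: 0.204
t 21.55 tcp [ 0.5618 -0.0083  0.0388] push N (tool x) 4.11 +- 0.55 y,z [ 0.32 -7.01] w 0.196
```

```bash

python3 -m jog '[{"gripper":-1,"x":-0.5,"y":0,"z":0,"turn":0},{"gripper":-1,"x":-0.5,"y":0,"z":0,"turn":0},{"gripper":-1,"x":-0.2,"y":0,"z":0,"turn":0}]'
python3 -c "
from h import *
feel(3)"
```

```text
time_s: 21.92
tool_pos: [0.5629, -0.0082, 0.0388]
tool_rot: [-0.184, 3.135, -0.0]
force: [-5.2, -0.1, 6.1]
gripper_width: 0.198
t 22.07 tcp [ 0.563  -0.0082  0.0388] push N (tool x) 4.39 +- 0.52 y,z [ 0.3  -7.21] w 0.203
```

```bash

python3 -m jog '[{"gripper":-1,"x":-0.5,"y":0,"z":0,"turn":0},{"gripper":-1,"x":-0.5,"y":0,"z":0,"turn":0},{"gripper":-1,"x":-0.2,"y":0,"z":0,"turn":0}]'
python3 -c "
from h import *
feel(3)"
```

```text
time_s: 22.45
tool_pos: [0.5641, -0.008, 0.0388]
tool_rot: [-0.184, 3.135, -0.0]
force: [-3.9, -0.1, 6.8]
gripper_width: 0.196
t 22.6 tcp [ 0.5642 -0.008   0.0388] push N (tool x) 4.31 +- 0.39 y,z [ 0.62 -6.67] w 0.2
```

```bash

python3 -m jog '[{"gripper":-1,"x":-0.5,"y":0,"z":0,"turn":0},{"gripper":-1,"x":-0.5,"y":0,"z":0,"turn":0},{"gripper":-1,"x":-0.2,"y":0,"z":0,"turn":0}]'
python3 -c "
from h import *
feel(3)"
```

```text
time_s: 22.98
tool_pos: [0.5653, -0.0079, 0.0388]
tool_rot: [-0.184, 3.135, -0.0]
force: [-5.0, 0.5, 7.4]
gripper_width: 0.2
t 23.12 tcp [ 0.5653 -0.0079  0.0388] push N (tool x) 4.34 +- 0.43 y,z [ 0.91 -6.84] w 0.199
```

```bash

python3 -m jog '[{"gripper":-1,"x":-0.5,"y":0,"z":0,"turn":0},{"gripper":-1,"x":-0.5,"y":0,"z":0,"turn":0},{"gripper":-1,"x":-0.2,"y":0,"z":0,"turn":0}]'
python3 -c "
from h import *
feel(3)"
```

```text
time_s: 23.5
tool_pos: [0.5664, -0.0078, 0.0388]
tool_rot: [-0.184, 3.135, -0.0]
force: [-5.2, -0.4, 7.2]
gripper_width: 0.199
t 23.65 tcp [ 0.5665 -0.0078  0.0388] push N (tool x) 4.33 +- 0.28 y,z [ 0.51 -6.57] w 0.198
```

```bash

python3 -m jog '[{"gripper":-1,"x":-0.5,"y":0,"z":0,"turn":0},{"gripper":-1,"x":-0.5,"y":0,"z":0,"turn":0}]'
python3 -c "
from h import *
feel(3)
shot('side')
print([(np.round(d['at'][::-1],1),round(d['confidence'],2)) for d in tip_of('side','eyepiece')[:4]], proj('side',[.579+.053*.993,-.005+.053*.115,.014]))"
```

```text
time_s: 23.9
tool_pos: [0.5671, -0.0077, 0.0388]
tool_rot: [-0.184, 3.136, -0.0]
force: [-8.2, -0.5, 11.0]
gripper_width: 0.2
t 24.05 tcp [ 0.5671 -0.0077  0.0388] push N (tool x) 6.88 +- 0.24 y,z [ 0.41 -9.15] w 0.2
[(array([436.8, 271.9]), 0.9), (array([375. , 308.9]), 0.9), (array([275.2, 219. ]), 0.52)] [276.36957104 219.66828437]
```

```bash

python3 -m jog '[{"gripper":-1,"x":-0.3,"y":0,"z":0,"turn":0},{"gripper":-1,"x":0,"y":0,"z":0,"turn":0}]'
python3 -c "
from h import *
feel(4)
a=shot('side')[180:250,230:310];a=cv2.resize(a,(640,560),interpolation=2);cv2.imwrite('pics/c9.png',a[:,:,::-1])"
```

```text
time_s: 24.4
tool_pos: [0.5672, -0.0077, 0.0388]
tool_rot: [-0.184, 3.136, -0.0]
force: [-8.8, -0.5, 10.8]
gripper_width: 0.201
t 24.6 tcp [ 0.5672 -0.0077  0.0388] push N (tool x) 8.84 +- 0.31 y,z [  0.2  -10.58] w 0.2
```

View pics/c9.png

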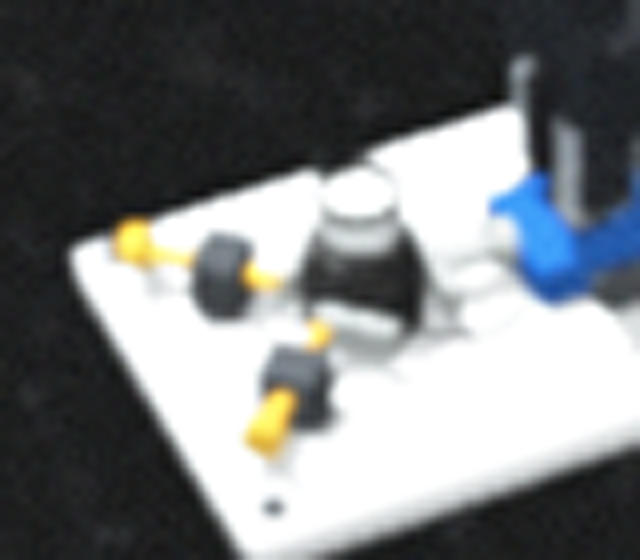

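Home. The last 0.3 mm command moved the handle only about 0.1 mm and raised the push to about 8.8 N, roughly 4.8 N above drag. The picture shows the eyepiece seated between both pads, (325,285) and (365,325), with the tip behind it. I'll relieve the vertical strain, then let go.

```bash

python3 -m jog '[{"gripper":-1,"x":0,"y":0,"z":-0.6,"turn":0},{"gripper":-1,"x":0,"y":0,"z":0,"turn":0}]'
python3 -c "
from h import *
feel(4)"
```

```text
time_s: 24.9
tool_pos: [0.5672, -0.0076, 0.0388]
tool_rot: [0.184, -3.136, 0.0]
force: [-4.0, -0.9, 0.6]
gripper_width: 0.2
t 25.1 tcp [ 0.5672 -0.0077  0.0388] push N (tool x) 4.78 +- 0.42 y,z [-1.02 -0.94] w 0.195
```

```bash

python3 -m jog '[{"gripper":-1,"x":-0.25,"y":0,"z":0,"turn":0},{"gripper":-1,"x":0,"y":0,"z":0,"turn":0}]'
python3 -c "
from h import *
feel(4);print(get_state()['tool_pos'])"
```

```text
time_s: 25.35
tool_pos: [0.5672, -0.0077, 0.0388]
tool_rot: [0.184, -3.136, 0.0]
force: [-6.1, -2.5, 2.4]
gripper_width: 0.199
t 25.55 tcp [ 0.5672 -0.0077  0.0388] push N (tool x) 7.07 +- 0.28 y,z [-0.75 -2.19] w 0.2
[ 0.56721215 -0.00768643  0.03880871]
```

```bash

python3 -m jog '[{"gripper":-1,"x":-0.2,"y":0,"z":-0.2,"turn":0},{"gripper":-1,"x":0,"y":0,"z":0,"turn":0}]'
python3 -c "
from h import *
feel(4);print(get_state()['tool_pos'])"
```

```text
time_s: 25.8
tool_pos: [0.5672, -0.0077, 0.0388]
tool_rot: [0.184, -3.135, 0.0]
force: [-6.8, -2.5, 0.7]
gripper_width: 0.2
t 26.0 tcp [ 0.5672 -0.0077  0.0388] push N (tool x) 7.21 +- 0.17 y,z [-1.53 -0.31] w 0.201
[ 0.56719827 -0.00767137  0.03881699]
```

```bash

python3 -m jog '[{"gripper":-1,"x":-0.2,"y":0,"z":0,"turn":0},{"gripper":-1,"x":0,"y":0,"z":0,"turn":0}]'
python3 -c "
from h import *
feel(4);print(get_state()['tool_pos'])"
```

```text
time_s: 26.25
tool_pos: [0.5672, -0.0077, 0.0388]
tool_rot: [0.184, -3.135, 0.0]
force: [-8.6, -2.9, 2.5]
gripper_width: 0.201
t 26.45 tcp [ 0.5672 -0.0077  0.0388] push N (tool x) 8.45 +- 0.58 y,z [-1.7  -1.73] w 0.2
[ 0.56721497 -0.00766608  0.03880584]
```

The push is 8.45 N, about 4.5 N above drag, with little strain on the other axes. Letting go.

```bash

python3 -m jog '[{"gripper":0.3,"x":0,"y":0,"z":0,"turn":0},{"gripper":0.3,"x":0,"y":0,"z":0,"turn":0},{"gripper":0.3,"x":0,"y":0,"z":0,"turn":0},{"gripper":0.3,"x":0,"y":0,"z":-10,"turn":0},{"gripper":0.3,"x":0,"y":0,"z":-40,"turn":0},{"gripper":0.3,"x":0,"y":0,"z":-50,"turn":0},{"gripper":0.3,"x":20,"y":30,"z":-30,"turn":0},{"gripper":0.3,"x":20,"y":50,"z":0,"turn":0},{"gripper":0.3,"x":20,"y":50,"z":0,"turn":0},{"gripper":0.3,"x":0,"y":30,"z":0,"turn":0}]'
python3 -m jog '[{"gripper":0.3,"x":40,"y":45,"z":0,"turn":0},{"gripper":0.3,"x":40,"y":45,"z":0,"turn":0},{"gripper":0.3,"x":0,"y":0,"z":0,"turn":0}]'
python3 -c "
from h import *
go([.5,0,.1])
a=shot('side')[180:250,230:330];b=shot('top')[180:280,360:440];a=cv2.resize(a,(480,336),interpolation=2);b=cv2.resize(b,(320,400),interpolation=2);cv2.imwrite('pics/c10.png',np.hstack([cv2.copyMakeBorder(a,0,64,0,0,0),b])[:,:,::-1])"
```

```text
time_s: 27.7
tool_pos: [0.4883, 0.1462, 0.1702]
tool_rot: [-0.186, 3.135, 0.001]
force: [1.3, -1.1, 0.9]
gripper_width: 0.652
time_s: 28.08
tool_pos: [0.3973, 0.2266, 0.17]
tool_rot: [-0.191, 3.135, 0.001]
force: [1.0, -0.5, 0.4]
gripper_width: 0.652
t 28.07 tcp [0.3973 0.2266 0.17  ] ytool yaw 96.98 tilt [0.    0.001] shift mm [ -74.4 -237.4   69.8] F [ 0.97 -0.54  0.43] w 0.652
```

View pics/c10.png

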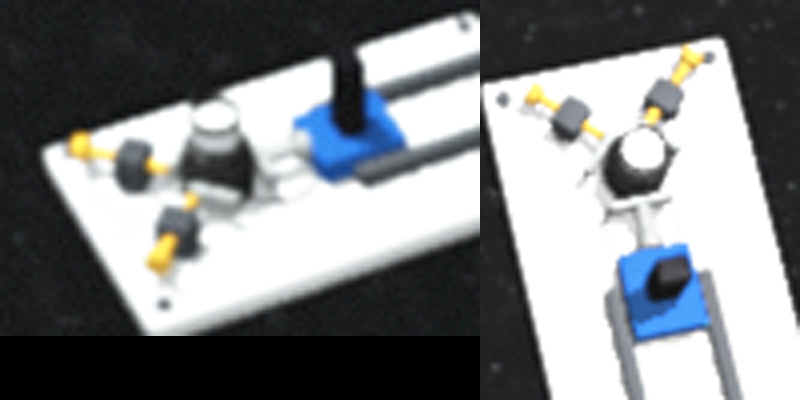

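The eyepiece stands upright at top-crop (638,165), against both stop pads with the tip behind it at (640,205). The robot is clear, so I'm handing in.

```bash
python3 -c "
from plant import *
print(job_done())"
```

```text
the job is handed in; nothing more can be done
None
```

I stood the black-and-white eyepiece upright on the round mark, then pushed the clamp by its handle until the force climbed steeply. I let go and drew the arm clear, then handed the job in at about 28 s.

**Last checks:**
- **Clamp force:** the push before release was about 8.5 N, roughly 4.5 N above the drag. The last small pushes hardly moved the handle, so I took the eyepiece as home.
- **Pictures:** the final side and top views show it upright, seated against both stop pads with the spring tip behind it. Contact is judged from the force and these views; I did not measure each pad separately. I never moved near the dropper bottle, jar or dish, and did not check them again at the end.

**What was off:**
- **Set-down force:** the wrist force peaked at about 11 N as I set the eyepiece down on the plate, slightly over the 10 N asked.
- **Handle strain:** the gripper strained the handle vertically by up to about 26 N while it was held, mostly from my own over-correction. I eased this off before letting go. It did not act on the eyepiece.
- **Reading shift:** easing that strain changed the push reading from 8.8 to 4.8 N without the handle moving, so I pushed back up to 8.5 N before release. The force readings are only good to a few newtons.

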